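# Close up the tip box and the instrument case

### The job

The tip box and the steel instrument case have been left open: push both lids fully shut with the fingertips, easing each lid down rather than letting it slam. Leave both boxes standing where they are, without lifting or shoving them, keep the forceps lying in the case, and do not disturb the other things on the bench.

Things in the scene. Friction and masses are not known exactly. Their poses are not given: they have to be found in the camera images.
- instrument_case: Stainless case, 102 (x) by 200 (y) mm, 42 high shut, about 0.9 kg, loose, upright. Origin: centre of its underside; x points from the free side to the hinge side (away from the robot), y along the hinge, z up. Tray walls 30 high. Hinge line parallel to y at x = 53, z = 31. Shut, the lid covers x -50 to 51; its flat outer face is at z = 42, with a 10 mm knob mid-face.
- instrument_case_lid (a joint): Lid of the instrument case: 0 = fully shut, grows as it opens (rad); 1.57 = upright, 2.01 = limit, leaning back over the hinge, away from the robot. A friction hinge: the lid stays where it is left; 1 to 3 N on the outer face near the free edge moves it at any angle.
- case_lid_edge (a point): Middle of the free edge of the case's lid, at its outer face; with the lid shut it lies at x = -50, z = 42 mm in the case's frame.
- tip_box: Pipette tip box, coloured base, clear lid, 82 (x) by 118 (y) mm, 86 high shut, about 0.45 kg, loose, upright. Origin: centre of its underside; x points from the front to the hinge side (away from the robot), y along the hinge, z up. Base 50 high. Hinge line parallel to y at x = 43, z = 51. The lid is a shell 35 deep; shut, it covers x -40 to 42, its flat outer face at z = 86.
- tip_box_lid (a joint): Lid of the tip box: 0 = fully shut, grows as it opens (rad); 1.57 = its outer face upright, facing away from the robot; 1.92 = limit. A friction hinge: the lid stays where it is left; about 1 N on the outer face near the free edge moves it at any angle.
- tip_lid_edge (a point): Middle of the free edge of the tip box lid's outer face; with the lid shut it lies at x = -39, z = 86 mm in the box's frame.
- case_forceps: Steel forceps, 11 x 102 x 11 mm, lying loose in the tray of the instrument case along its length; to be left alone.
- marker_1: Red-capped marker pen, 17 x 135 x 16 mm, lying on the bench in front of the boxes; bystander. Origin on its underside.
- marker_2: Blue-capped marker pen, 17 x 135 x 16 mm, lying on the bench in front of the boxes; bystander. Origin on its underside.
- tube_15: Conical plastic tube, 21 x 122 x 21 mm, lying on the bench in front of the boxes; bystander. Origin on its underside.
- timer: Small white timer, 62 x 68 x 19 mm, lying on the bench behind the boxes; bystander. Origin: centre of its underside.
- bottle_100: Small glass bottle with a screw cap, 56 mm across, 103 mm high, standing behind the boxes; bystander. Origin: centre of its underside.
- stereo_microscope: Fixed stereo microscope at the left; keep the arm clear of it. Origin: on the bench. Its base covers x -180 to +155, y -125 to +125 mm about the origin, 62 mm high; its head and eyepieces (y -90 to +90) overhang the base up to 460 mm high and come forward as far as x = -190.
- kraft_carton: Fixed open cardboard carton behind the boxes, its walls 125 mm high, its loose flaps a little higher; its front wall is at x = -48 mm from the origin, its sides at y = -107 and +93 mm. Bystander.

How it is judged (in metres and radians):
At the end, for the whole second after the job is handed in: Both lids are shut to within 0.05 rad (about 5 mm at the free edge), both boxes stand upright, at rest and within 15 mm of where they stood, and the forceps lie in the case (value of joint each of instrument_case_lid, tip_box_lid below 0.05 rad and distance of each of instrument_case, tip_box from where it was at the start of the episode below 0.015 m and angle between each of instrument_case, tip_box's own z axis and vertical below 0.05 rad and z of case_forceps in the frame of instrument_case below 0.025 m and x of case_forceps in the frame of instrument_case between -0.05 and 0.05 m and linear speed of each of instrument_case, tip_box below 0.02 m/s); the robot touches nothing.
It fails at once if a lid slams: it closes faster than 4 rad/s (velocity of joint any of instrument_case_lid, tip_box_lid below -4 rad/s).
It fails at once if a box is lifted by more than 12 mm or tipped by more than 0.2 rad (height (world z) of any of instrument_case, tip_box above 0.012 m or angle between any of instrument_case, tip_box's own z axis and vertical above 0.2 rad).
It fails at once if a box is shoved more than 30 mm (distance of any of instrument_case, tip_box from where it was at the start of the episode above 0.03 m).
It fails at once if the forceps are taken out of the case (z of case_forceps in the frame of instrument_case above 0.04 m).
It fails at once if a bystander is moved by more than 20 mm (distance of any of marker_1, marker_2, tube_15, timer, bottle_100 from where it was at the start of the episode above 0.02 m).
It also fails if it takes over 64 s, if anything falls off the work surface, if the arm or the gripper's body presses on something with over 40 N, if the wrist force passes 120 N, or if a joint passes its speed limit or range.

### The arm

A 6-joint arm with a two-finger parallel gripper is mounted at the origin on a cart in front of the work surface, level with it; the furniture and walls round the work are solid. World frame = base frame: x ahead of the robot, y to its left, z up, the work surface at z = 0. Lengths are in mm, angles in rad, forces in N, time in s.
With the tool pointing down it reaches from about 300 to 775 mm from the base axis. Payload 14.6 kg.
Tool frame: the origin (TCP) lies on the centre line of the jaws, within the pads' length; the fingertips stand manip.tip_extent ahead of it and the grasp point (between the pads) is the TCP (manip.tip_extent is the distance from the TCP to the fingertips, in mm); z points along the fingers, y is the direction in which the jaws open and shut (so a half turn about z gives the same grasp; the last joint's range is limited). The gripper opens to 94 mm and grips with 3 to 60 N. Pads are 16 mm wide; open, the fingers measure 119 mm over their backs; the gripper's body (75 mm by 177 mm) begins 78 mm behind the grasp point.
Start: joints at [-1.327, 0.3, 1.521, -0, 1.321, -0.067], TCP at [168.194, -523.641, 224.446] pointing down, gripper open.
Joint ranges: [-3.03, 3.03], [-0.79, 2.21], [0.23, 2.52], [-1.04, 4.18], [0, 3.07], [-2.55, 2.55]. Speed limits (rad/s): [2.22, 2.22, 2.57, 3.14, 3.14, 3.14].

### API

Orientations are given as a rotation vector (axis times angle).
In Python, from cell import manip gives the robot as it stands.
- The arm moves only by the tool send_rows, never from a script. Its argument "targets" is a list of rows, each a list of 4 numbers: the shift along the tool's x, y, z in cm, then the turn about the tool's z in degrees. In form: [[tx, ty, tz, spin], ...]. A call has 1 to 8 rows; each row shifts and turns the pose as measured when the row begins, along the tool's axes as they then stand; what a row does not reach is not made up. A row lasts 1/8 s, in which the tool goes at most 62.5 mm and 10.7 degrees, less where a joint would pass 70% of its speed; a pose out of reach is approached as far as the arm can. A call with a gripper value outside its range is refused whole. "grip" is the opening, from -1 (shut) to 1 (fully open), set as the call begins (left out, the last holds). The fingers move at their own pace and stop on an object; the grip force is fixed at half the most. Time passes only in rows, so rows that do not move let the fingers close. It gives the time, the measured TCP pose, the force and the opening at its end, in the units of the state.
- manip.read_state(): the state, without advancing time (a new reading comes with each control period).
- manip.capture(name): name is "scene" or "side" or "wrist"; returns a dict with "frame" (400x640x3 uint8, red, green, blue), "z_map" (400x640 float32, mm along the optical axis (not along the pixel's ray), 0 where there is no reading), "fov_y" (degrees; the focal length in pixels is half the picture's height over the tangent of half this angle, whatever the lens; pixels are square), "cx", "cy" (the principal point, pixels), "dist" ([k1, k2, p1, p2, k3] as OpenCV has them; the pictures are not rectified), "R" (3x3) and "t" (3): a world point X has camera coordinates R X + t. Camera axes: x right, y down, z forward; pixel columns grow to the right and rows downward; lengths in mm; the calibration is good to about 2 mm. A picture is of the moment at which its call begins.
- manip.finish_job(): hands the job in, once; it reports no verdict.
The state is a dict: "t": time; "joint_positions": joint angles; "dq": joint speeds; "joint_efforts": joint torques, N m; "eef_pos": TCP position; "tool_rot": TCP orientation; "ft_force": force on the tool from outside, world axes, zero at the start; "wrist_torque": the same for the moment, N m; "width": finger opening in mm.
Only numpy, scipy, OpenCV 4.12 (cv2) and the standard library are available. Lean on these libraries where they do the work, as an engineer would, in place of code of your own. Each camera call takes 0.05 s, during which the arm holds its last target.

## Working session

There is one attempt and no reset: what is moved stays moved. The work goes in short steps, Python scripts to look and compute and a tool call to move; the robot and the scene stay as the last step left them, time stands still between calls to the robot, and variables do not carry over. Pictures are saved under pics/ and viewed, and the job is handed in when it is done.

Besides the shell and the picture viewer there is one more tool, called after "Emit:" by a JSON object that holds its "op" and its "data", one argument or row to a line. send_rows: Moves the arm, as the interface text tells. Its arguments: {"type":"object","properties":{"targets":{"type":"array","items":{"type":"array","items":{"type":"number"}}},"grip":{"type":"number"}},"required":["targets"]}

```bash
ls; mkdir -p pics
python3 - <<'E'
from cell import manip
import cv2,pickle
print(manip.read_state(), manip.tip_extent)
for n in("scene","side","wrist"):
    c=manip.capture(n); pickle.dump(c,open(f"{n}0.pkl","wb"))
    cv2.imwrite(f"pics/{n}0.png",c["frame"][:,:,::-1]); print(n,c["fov_y"],c["cx"],c["cy"],c["dist"],c["R"],c["t"])
E
```

```text
pics
{'t': 0.0, 'joint_positions': array([-1.32660884e+00,  3.00498234e-01,  1.52158328e+00, -1.46600950e-05,
        1.32067295e+00, -6.65961028e-02]), 'dq': array([-0.00049882,  0.00074409, -0.00045347,  0.00118859, -0.00016523,
       -0.00017681]), 'joint_efforts': array([-8.33393233e-05, -5.31808519e+01, -3.52734196e+01,  7.08281645e-02,
        2.43591605e-02, -9.64658898e-05]), 'eef_pos': array([ 168.13141838, -523.42419635,  223.87049678]), 'tool_rot': array([-3.10259657e+00, -4.86042190e-01,  1.83989081e-04]), 'ft_force': array([ 5.62999488e-01, -2.70402327e-01, -3.58896279e-04]), 'wrist_torque': array([-0.02447928, -0.03772719, -0.01975553]), 'width': 93.99015590882875} 19.0
scene 51.46292177928161 314.6038945198634 202.1403878815625 [-0.08143587  0.          0.          0.          0.        ] [[ 0.83934651 -0.54358801  0.00308281]
 [-0.3814047  -0.59294354 -0.70918856]
 [ 0.38733433  0.59407915 -0.70501211]] [-421.62637018  349.02527049 1211.01594425]
side 51.20503746930185 315.28296533760397 205.56156965862158 [-0.02408866  0.          0.          0.          0.        ] [[ 0.95208042  0.30559991 -0.01231144]
 [ 0.19695828 -0.64341465 -0.73974659]
 [-0.23398786  0.7018734  -0.67277292]] [-554.84970969   18.84055803 1387.96765145]
wrist 64.71569913595644 316.8490793326543 199.63359578014212 [0.00657385 0.         0.         0.         0.        ] [[ 0.30637471 -0.95191012 -0.00128846]
 [-0.91683855 -0.29545032  0.26854457]
 [-0.25601097 -0.08109396 -0.9632664 ]] [-548.22808791  -28.45873315  392.38910879]
```

View pics/scene0.png

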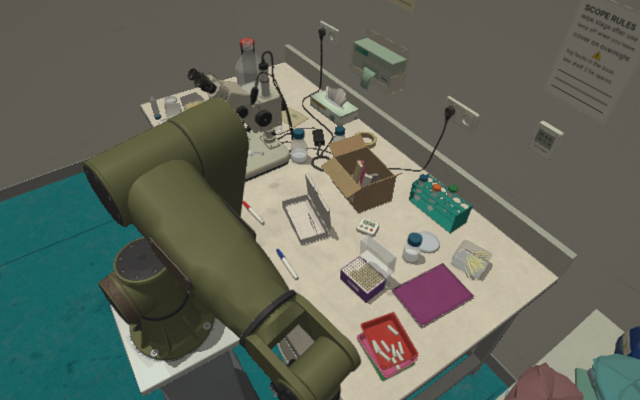

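View pics/side0.png

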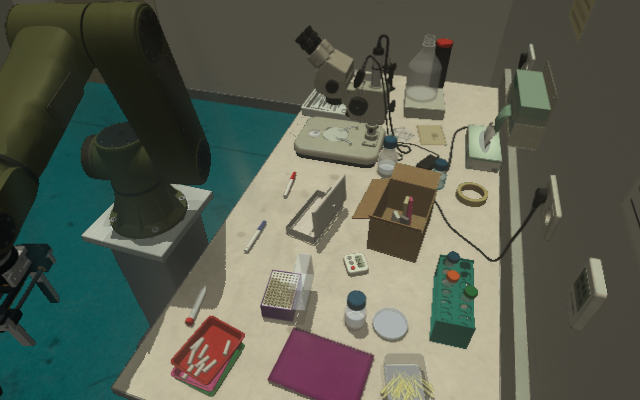

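View pics/wrist0.png

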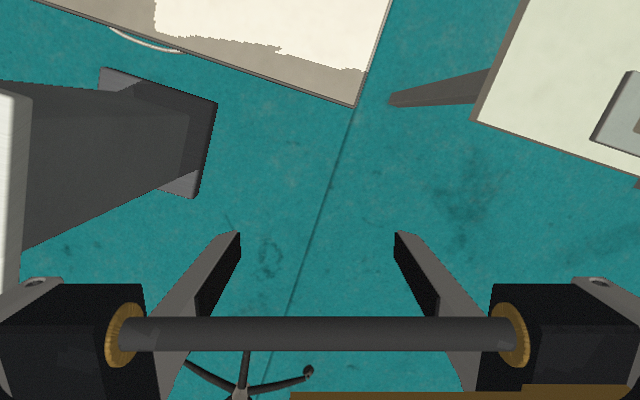

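The scene view shows the case near (307,215) and the tip box near (365,275). In the side view they are near (318,215) and (285,290). I'll enlarge both areas.

```bash
cat > h.py <<'E'
import numpy as np,cv2
def K(c):
    f=200/np.tan(np.radians(c["fov_y"])/2); return np.array([[f,0,c["cx"]],[0,f,c["cy"]],[0,0,1.]])
def ray(c,u,v):
    n=cv2.undistortPoints(np.array([[[u,v]]],float),K(c),np.array(c["dist"]))[0,0]
    R=np.array(c["R"]);t=np.array(c["t"])
    return -R.T@t, R.T@np.array([n[0],n[1],1.])
def dep(c,u,v,z=None):
    if z is None: z=c["z_map"][int(round(v)),int(round(u))]
    o,d=ray(c,u,v); return o+d*z
def onz(c,u,v,h):
    o,d=ray(c,u,v); return o+d*(h-o[2])/d[2]
def tri(c1,p1,c2,p2):
    o1,d1=ray(c1,*p1);o2,d2=ray(c2,*p2)
    s=np.linalg.lstsq(np.c_[d1,-d2],o2-o1,rcond=None)[0]
    a=o1+d1*s[0];b=o2+d2*s[1]; return (a+b)/2,np.linalg.norm(a-b)
def proj(c,X):
    r,_=cv2.Rodrigues(np.array(c["R"])); p,_=cv2.projectPoints(np.array(X,float).reshape(-1,1,3),r,np.array(c["t"],float),K(c),np.array(c["dist"]));return p[:,0]
def crop(c,u0,v0,w,h,k,name):
    im=cv2.resize(c["frame"][v0:v0+h,u0:u0+w,::-1],None,fx=k,fy=k,interpolation=cv2.INTER_CUBIC)
    for u in range((u0+9)//10*10,u0+w,10): cv2.putText(im,str(u),((u-u0)*k,8),0,.3,(0,255,255),1);cv2.line(im,((u-u0)*k,10),((u-u0)*k,16),(0,255,255),1)
    for v in range((v0+9)//10*10,v0+h,10): cv2.putText(im,str(v),(0,(v-v0)*k+4),0,.3,(0,255,255),1);cv2.line(im,(20,(v-v0)*k),(26,(v-v0)*k),(0,255,255),1)
    cv2.imwrite("pics/"+name,im)
E
python3 - <<'E'
import pickle;from h import *
s=pickle.load(open("scene0.pkl","rb"));d=pickle.load(open("side0.pkl","rb"))
crop(s,270,165,140,140,4,"sc.png");crop(d,250,165,110,90,6,"dc.png");crop(d,250,240,90,90,6,"dt.png")
E
```

```text
(no output)
```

View pics/sc.png

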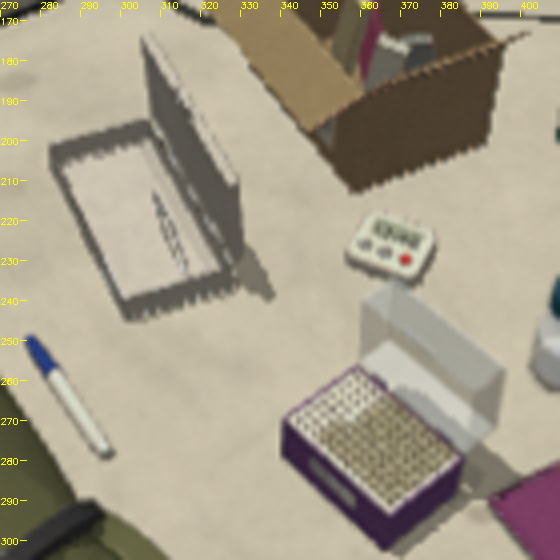

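View pics/dc.png

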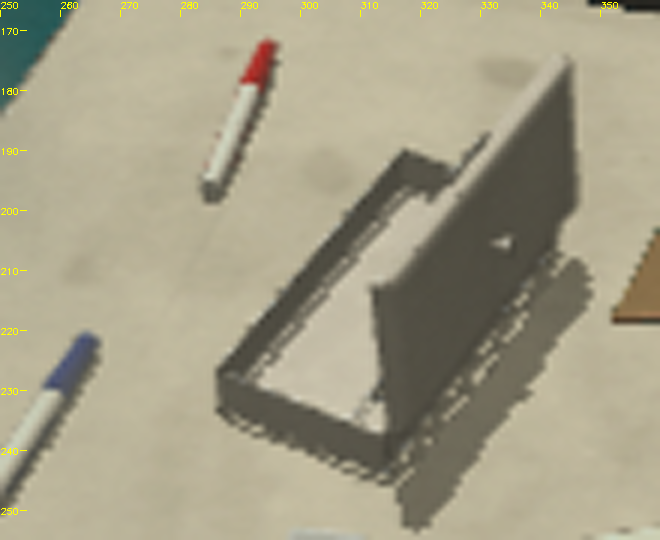

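View pics/dt.png

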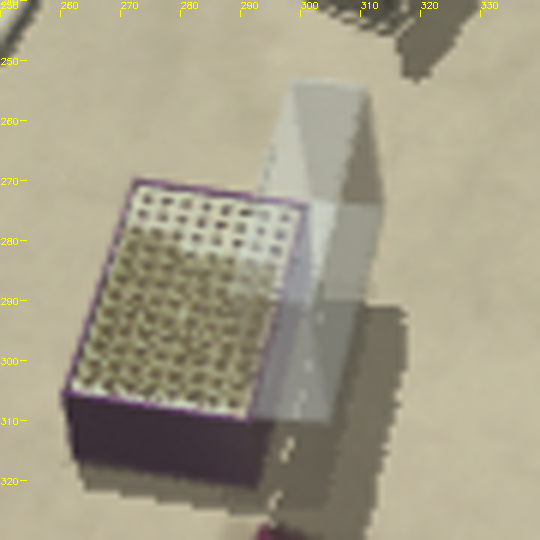

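Run:
```python
import pickle;from h import *
np.set_printoptions(precision=1,suppress=True)
s=pickle.load(open("scene0.pkl","rb"));d=pickle.load(open("side0.pkl","rb"))
L=dict(cFL=((282.5,202),(316.5,190)),cFR=((301.5,240),(285.5,227.5)),lidTL=((305,174),(343,174.5)),lidTR=((329,209),(311.5,213)),lidBR=((330,226),(314,239)),
tFL=((340,271),(272,270)),tFR=((367,294),(260.5,305)),tBR=((385.5,280),(290,310)),tBL=((358,257),(299,274)))
for k,(a,b) in L.items():
    h=50 if k[0]=='t' else 30
    print(k,*tri(s,a,d,b), onz(s,*a,h),onz(d,*b,h), dep(s,*a),dep(d,*b))
```

```text
cFL [511.5 233.1  26.7] 5.548024233817746 [508.6 226.5  30. ] [512.5 233.5  30. ] [510.7 230.6  25.4] [513.  232.1  31.2]
cFR [474.1  38.3  26.1] 1.4758104753405004 [472.1  34.5  30. ] [475.6  35.7  30. ] [474.7  38.9  23.9] [472.3  43.   21.9]
lidTL [604.7 222.5 124.6] 1.681688176964733 [660.8 314.5  30. ] [576.3 341.6  30. ] [599.  212.9 133.1] [606.9 214.5 132.1]
lidTR [569.   16.7 137.3] 5.09935287631528 [631.8 104.6  30. ] [531.8 120.8  30. ] [650.8 130.8  -3.2] [566.   22.2 128.4]
lidBR [577.6  15.5  42.6] 16.737819217816583 [588.3  34.8  30. ] [574.1  15.6  30. ] [574.5  16.   55.9] [571.3  23.9  20.6]
tFL [ 503.3 -142.5   41.3] 5.579936707543912 [ 498.2 -150.5   50. ] [ 506.5 -145.4   50. ] [ 503.9 -143.4   37.4] [ 505.9 -144.2   48.4]
tFR [ 519.8 -258.    45.8] 3.576435182066473 [ 517.1 -261.9   50. ] [ 521.2 -258.5   50. ] [ 519. -260.   46.] [ 521.3 -258.6   50.2]
tBR [ 596.8 -250.6   47.9] 3.2359218200525546 [ 595.  -253.4   50. ] [ 597.5 -250.    50. ] [ 622.7 -229.9   -0.5] [ 597.6 -250.4   50.6]
tBL [ 580.1 -134.5   46.2] 1.2064980802620717 [ 577.8 -137.3   50. ] [ 581.2 -136.5   50. ] [ 578.3 -136.8   49. ] [ 606.8 -199.2  135.1]
```

```bash
cat > fit.py <<'E'
import pickle;from h import *
from scipy.optimize import least_squares
np.set_printoptions(precision=3,suppress=True)
def W(p,X):
    c,s=np.cos(p[2]),np.sin(p[2]); X=np.atleast_2d(X)
    return np.c_[p[0]+c*X[:,0]-s*X[:,1],p[1]+s*X[:,0]+c*X[:,1],X[:,2]]
def lid(hx,hz,x,z,th): # closed point -> opened
    a,b=x-hx,z-hz; return hx+a*np.cos(th)+b*np.sin(th), hz-a*np.sin(th)+b*np.cos(th)
def caseM(th):
    ex,ez=lid(53,31,-50,42,th)
    return dict(FL=(-51,100,30),FR=(-51,-100,30),TL=(ex,100,ez),TR=(ex,-100,ez))
def tipM(th):
    ex,ez=lid(43,51,-39,86,th); ix,iz=lid(43,51,42,86,th); jx,jz=lid(43,51,-40,51,th)
    return dict(FL=(-41,59,50),FR=(-41,-59,50),BR=(41,-59,50),BL=(41,59,50),OL=(ex,59,ez),OR=(ex,-59,ez),HL=(ix,59,iz),HR=(ix,-59,iz),IL=(jx,59,jz),IR=(jx,-59,jz))
def fit(M,obs,p0):
    def r(p):
        m=M(p[3]); e=[]
        for c,k,uv in obs: e+=list(proj(c,W(p,m[k]))[0]-uv)
        return np.array(e)
    q=least_squares(r,p0,loss='soft_l1'); return q.x,r(q.x).reshape(-1,2)
E
python3 - <<'E'
from fit import *
s=pickle.load(open("scene0.pkl","rb"));d=pickle.load(open("side0.pkl","rb"))
obs=[(s,'FL',(282.5,202)),(d,'FL',(316.5,190)),(s,'FR',(301.5,240)),(d,'FR',(285.5,227.5)),(s,'TL',(305,174)),(d,'TL',(344,174)),(s,'TR',(329.5,210)),(d,'TR',(313,213))]
pc,r=fit(caseM,obs,[545,130,-.18+.1,1.6]);print(pc,r)
obs=[(s,'FL',(340,271)),(d,'FL',(272,270)),(s,'FR',(367,294)),(d,'FR',(260.5,305)),(s,'BR',(385.5,280)),(d,'BR',(290,310)),(s,'BL',(358,257)),(d,'BL',(299,274)),
 (s,'OR',(396,257)),(d,'OL',(309.5,255))]
pt,r=fit(tipM,obs,[545,-200,-.1,1.6]);print(pt,r)
for c,n in((s,'s'),(d,'d')):
    u0,v0=(270,165) if n=='s' else (250,165)
    k=4; im=cv2.resize(c["frame"][v0:v0+150,u0:u0+140,::-1],None,fx=k,fy=k,interpolation=cv2.INTER_CUBIC)
    for M,p in((caseM,pc),(tipM,pt)):
        for kk,X in M(p[3]).items():
            q=proj(c,W(p,X))[0]; q=((q+.5-[u0,v0])*k).astype(int); cv2.circle(im,tuple(map(int,q)),3,(0,0,255),1);cv2.putText(im,kk,tuple(map(int,q)),0,.35,(0,255,0),1)
    cv2.imwrite(f"pics/fit_{n}.png",im)
E
```

```text
[543.156 124.511  -0.181   1.404] [[-0.186 -1.151]
 [-0.562  0.176]
 [ 0.597 -0.507]
 [-0.244  0.032]
 [ 1.702 -1.317]
 [-0.89  -0.063]
 [ 0.041 -0.05 ]
 [-0.316 -0.163]]
[ 549.293 -198.778    0.132    1.479] [[-0.19  -1.463]
 [-1.958 -0.408]
 [-0.023  0.301]
 [-2.423  0.858]
 [ 0.37  -0.746]
 [-0.163  0.624]
 [ 0.632 -1.109]
 [ 0.532 -0.382]
 [ 0.386 -0.046]
 [ 0.043 -1.081]]
```

View pics/fit_s.png

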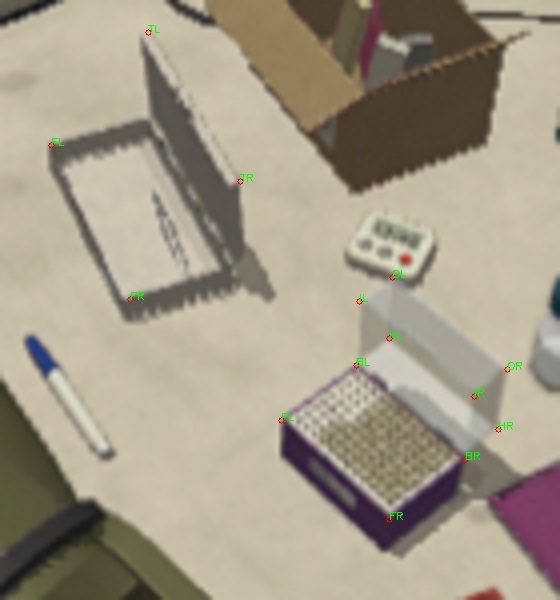

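View pics/fit_d.png

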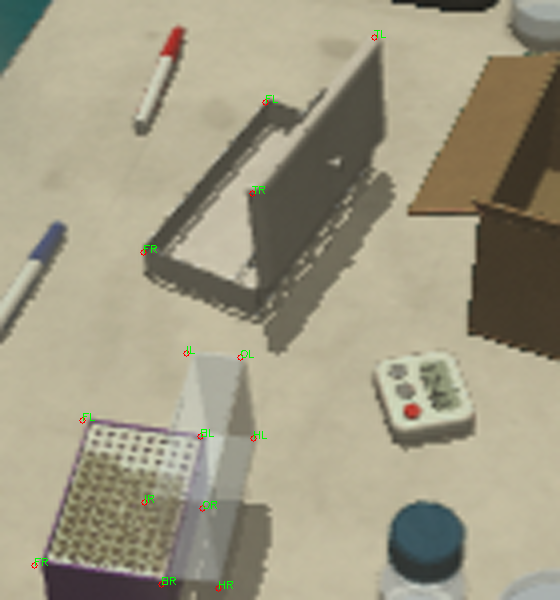

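Run:
```python
from fit import *
s=pickle.load(open("scene0.pkl","rb"));d=pickle.load(open("side0.pkl","rb"))
# height map from side+scene depth, report max height on a grid (40mm) 
P=[]
for c in(s,d):
    v,u=np.mgrid[0:400,0:640]; z=c["z_map"].ravel(); m=z>0
    n=cv2.undistortPoints(np.c_[u.ravel(),v.ravel()].astype(float)[:,None],K(c),np.array(c["dist"]))[:,0]
    X=np.c_[n*z[:,None],z]; X=(X-np.array(c["t"]))@np.array(c["R"]); P.append(X[m])
P=P[1]; # side view (arm at left)
xs=range(400,900,40);ys=range(480,-480,-40)
print("y\\x",*xs)
for y in ys:
    row=[]
    for x in xs:
        m=(abs(P[:,0]-x)<20)&(abs(P[:,1]-y)<20); row.append(int(np.percentile(P[m,2],98)) if m.sum()>3 else -99)
    print("%5d"%y,*["%4d"%r for r in row])
st=[168,-523]
```

```text
y\x 400 440 480 520 560 600 640 680 720 760 800 840 880
  480  444  404  377  357  288  258  390  325  197  -99   30   33   30
  440   64   64  310  305   64   64   62  141  143   85  -99  -99  107
  400   57   58   56   54   53   55   54   76   86  -99  -99  -99  105
  360    3    4    3    3    3    2    3    4  -99  -99  -99  -99  -99
  320   18    4    3    3    2    2    3    3  -99  -99  -99  -99  -99
  280   17    4    3    3  -99    3    4    0  -99  154  153  154  154
  240   16    3    3   30  -99    2    2  108  124  131  135  136  138
  200   16    3    4   32  -99  135   15  110  126  126  120  116  126
  160    3    2   30   24  -99  135    4  111  127  125  122  120  126
  120    2    3   29    5  -99  137    3  112  127  -99  121  -99  125
   80    4    3   29    5  134  134    3  113  127  -99  120  121  124
   40   17    3   28   29  134  125    3  113  160  150  144  139  127
    0   17    2    3    3  100    3    3   19  169  171  171  172  167
  -40   17    3    3    3  -99    4    2   19   20   17    2    2    3
  -80   14    3    3    3    1    3    2    2   13    3    2    2    2
 -120    2    2    2   50   52  138   65    2    2    2    2    2    3
 -160    2    2    3   57   55  138  126    2    2  100   16   17   16
 -200    3    3    2   59   59  140  136    2  103  105   26   17   16
 -240    3    3    2   58   58  136  136    2   53  100    8   16   14
 -280    2    1    2    2    2   12   13   13   13   13   13   47   51
 -320    0    1    2    2    2   13   14   13   13   14   14   49   32
 -360  -99   83   83   82    2   13   14   14   15   15   14   48   48
 -400   84   78   71   83    3   15   15   14   14   14   14   14   51
 -440   84   72   72   84    2    2    3   13   14  -99  -99  -99  -99
```

Emit:
{"op": "send_rows", "data": {
  "grip": -1,
  "targets": [
    [0, 0, 0, 10.2],
    [4.4, -2.26, 0, 0],
    [4.4, -2.26, 0, 0],
    [4.4, -2.26, 0, 0],
    [4.4, -2.26, 0, 0],
    [4.4, -2.26, 0, 0],
    [4.4, -2.26, 0, 0],
    [4.4, -2.26, 0, 0]
  ]
}}

```text
t: 1.15
eef_pos: [459.7, -322.7, 222.5]
tool_rot: [-3.132, -0.19, 0.002]
ft_force: [-0.6, 0.0, -0.2]
width: 17.3
```

Emit:
{"op": "send_rows", "data": {
  "targets": [
    [4.2, -2.2, 0, 0],
    [4.2, -2.2, 0, 0],
    [4.2, -2.2, 0, 0],
    [4.2, -2.2, 0, 0],
    [4.2, -2.2, 0, 0],
    [0, 0, 0, 0]
  ]
}}

```text
t: 1.9
eef_pos: [662.1, -180.0, 219.8]
tool_rot: [-3.13, -0.195, 0.007]
ft_force: [0.6, -0.3, -1.3]
width: 0.5
```

```bash
cat > st.py <<'E'
from fit import *
from cell import manip
from scipy.spatial.transform import Rotation as Ro
PC=[543.156,124.511,-.181];PT=[549.3,-198.8,.132]
def loc(p,X):
    c,s=np.cos(p[2]),np.sin(p[2]);dx,dy=X[0]-p[0],X[1]-p[1];return np.array([c*dx+s*dy,-s*dx+c*dy,X[2]])
def show(p):
    S=manip.read_state();X=S["eef_pos"];R=Ro.from_rotvec(S["tool_rot"]).as_matrix()
    tip=X+R[:,2]*19
    print("t",S["t"],"tcp",X,"tip local",loc(p,tip),"toolx yaw",np.arctan2(R[1,0],R[0,0]),"z",R[:,2],"F",S["ft_force"],"w",S["width"])
def snap(n,name,u0,v0,w,h,k):
    c=manip.capture(n);pickle.dump(c,open(name+".pkl","wb"));crop(c,u0,v0,w,h,k,name+".png");return c
E
python3 - <<'E'
from st import *
show(PT);snap("side","a_side",200,200,180,140,4);snap("wrist","a_wrist",0,0,640,400,1)
E
```

```text
t 1.9 tcp [ 662.078 -179.998  219.812] tip local [114.187   3.897 200.812] toolx yaw 0.12448964644871323 z [-0.005  0.005 -1.   ] F [ 0.571 -0.306 -1.328] w 0.4792313371295361
```

View pics/a_side.png

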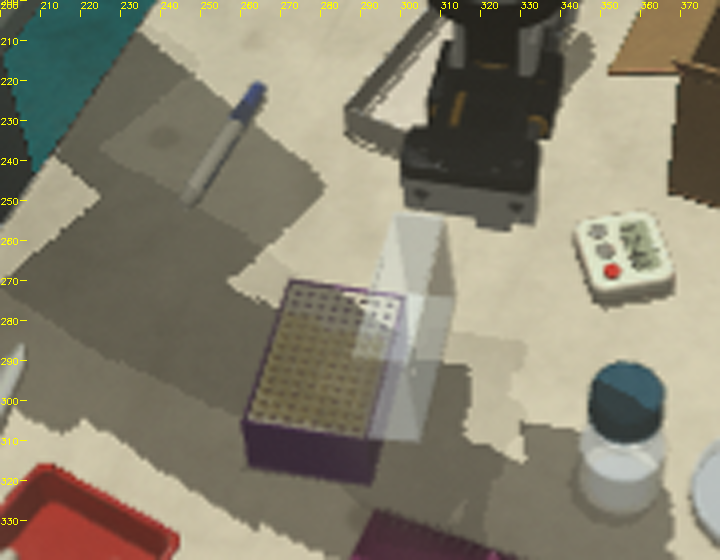

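View pics/a_wrist.png

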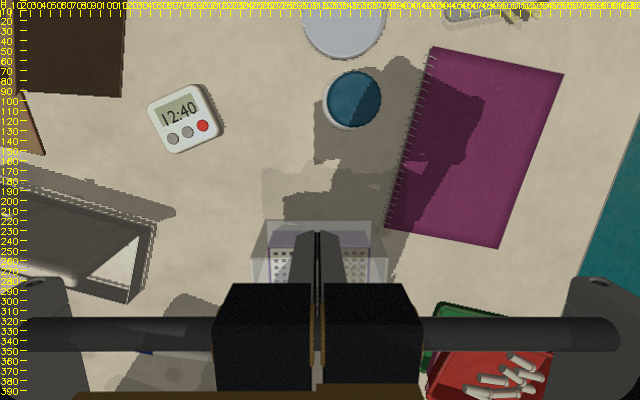

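Emit:
{"op": "send_rows", "data": {
  "targets": [
    [0, 0, 3, 0.4],
    [0, 0, 3, 0],
    [0, 0, 2, 0],
    [0, 0, 0, 0]
  ]
}}

```text
t: 2.5
eef_pos: [656.8, -186.5, 140.1]
tool_rot: [-3.133, -0.172, 0.006]
ft_force: [0.1, -0.0, 0.3]
width: 0.5
```

Run:
```python
from st import *
show(PT);snap("side","b_side",240,200,120,120,5);snap("wrist","b_wrist",200,150,240,200,3)
```

```text
t 2.5 tcp [ 656.776 -186.463  140.065] tip local [108.101  -1.844 121.065] toolx yaw 0.10936755077793793 z [-0.004  0.003 -1.   ] F [ 0.062 -0.045  0.333] w 0.4948306920155583
```

View pics/b_side.png

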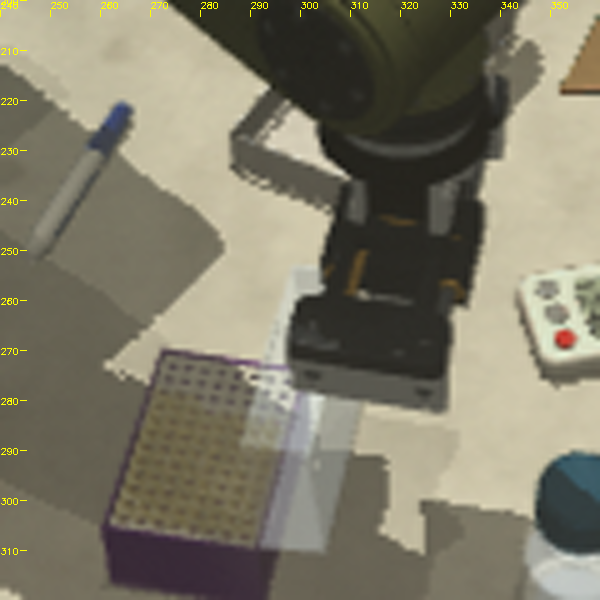

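View pics/b_wrist.png

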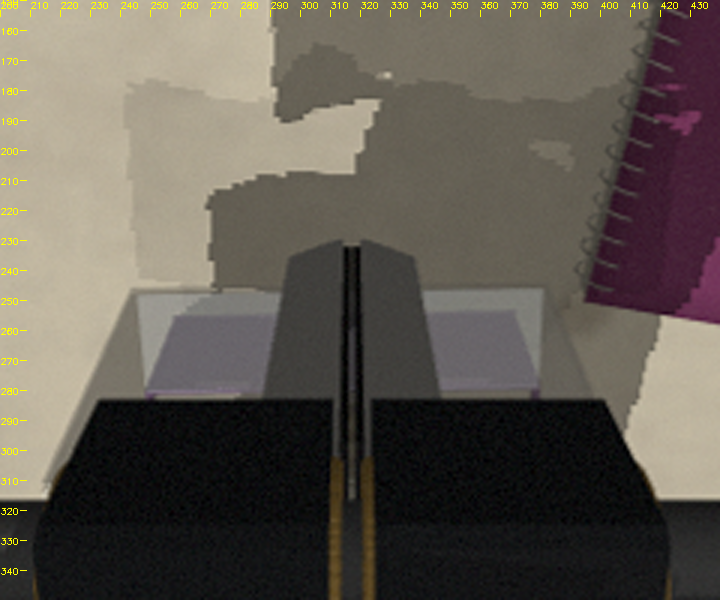

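Emit:
{"op": "send_rows", "data": {
  "targets": [
    [-0.8, 0, 0.2, -0.7],
    [-0.8, 0, 0, -0.5],
    [-0.5, 0, 0, 0],
    [-0.4, 0, 0, 0],
    [-0.4, 0, 0, 0]
  ]
}}

```text
t: 3.22
eef_pos: [627.7, -191.0, 143.4]
tool_rot: [-3.134, -0.207, -0.006]
ft_force: [0.8, 0.7, 1.1]
width: 0.4
```

Run:
```python
from st import *
show(PT)
```

```text
t 3.225 tcp [ 627.656 -190.972  143.392] tip local [ 78.781  -2.55  124.392] toolx yaw 0.13170814685677248 z [ 0.004  0.001 -1.   ] F [0.789 0.73  1.061] w 0.3583672371566378
```

Emit:
{"op": "send_rows", "data": {
  "targets": [
    [-0.5, 0, 0, 0],
    [-0.5, 0, 0, 0],
    [-0.5, 0, 0, 0],
    [-0.5, 0, 0, 0]
  ]
}}

```text
t: 3.72
eef_pos: [606.8, -193.7, 143.6]
tool_rot: [-3.135, -0.207, -0.008]
ft_force: [0.8, 0.6, 1.8]
width: 0.3
```

Run:
```python
from st import *
show(PT);snap("side","c_side",240,200,120,120,5)
```

```text
t 3.725 tcp [ 606.792 -193.707  143.605] tip local [ 57.754  -2.521 124.605] toolx yaw 0.13188422849611117 z [ 0.005  0.    -1.   ] F [0.78  0.643 1.811] w 0.26741169363299844
```

View pics/c_side.png

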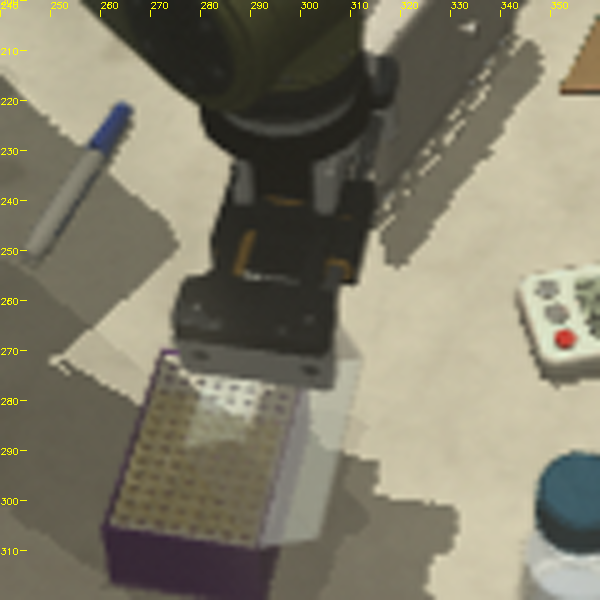

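Emit:
{"op": "send_rows", "data": {
  "targets": [
    [-0.5, 0, 0, 0],
    [-0.5, 0, 0, 0],
    [-0.5, 0, 0, 0],
    [-0.5, 0, 0.1, 0],
    [-0.5, 0, 0.15, 0],
    [-0.5, 0, 0.2, 0]
  ]
}}

```text
t: 4.53
eef_pos: [574.5, -197.9, 138.4]
tool_rot: [-3.134, -0.207, -0.006]
ft_force: [0.9, 0.1, 0.9]
width: 0.4
```

Run:
```python
from st import *
show(PT);snap("side","d_side",240,200,120,120,5)
```

```text
t 4.525 tcp [ 574.485 -197.915  138.353] tip local [ 25.158  -2.433 119.353] toolx yaw 0.13182032512330938 z [ 0.004  0.001 -1.   ] F [0.911 0.133 0.902] w 0.441866525815426
```

View pics/d_side.png

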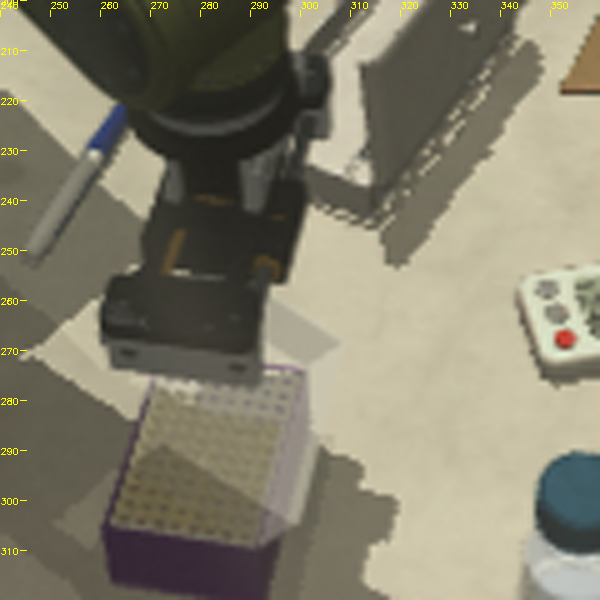

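Emit:
{"op": "send_rows", "data": {
  "targets": [
    [-0.5, 0, 0.2, 0],
    [-0.5, 0, 0.25, 0],
    [-0.5, 0, 0.3, 0],
    [-0.5, 0, 0.4, 0],
    [-0.45, 0, 0.4, 0]
  ]
}}

```text
t: 5.2
eef_pos: [548.1, -201.4, 121.4]
tool_rot: [-3.134, -0.207, -0.005]
ft_force: [1.5, -0.4, 1.4]
width: -0.2
```

Run:
```python
from st import *
show(PT);snap("side","e_side",240,200,120,120,5)
```

```text
t 5.2 tcp [ 548.121 -201.387  121.401] tip local [ -1.444  -2.402 102.401] toolx yaw 0.13173641922909549 z [ 0.003  0.001 -1.   ] F [ 1.45  -0.436  1.351] w -0.22039108944622962
```

View pics/e_side.png

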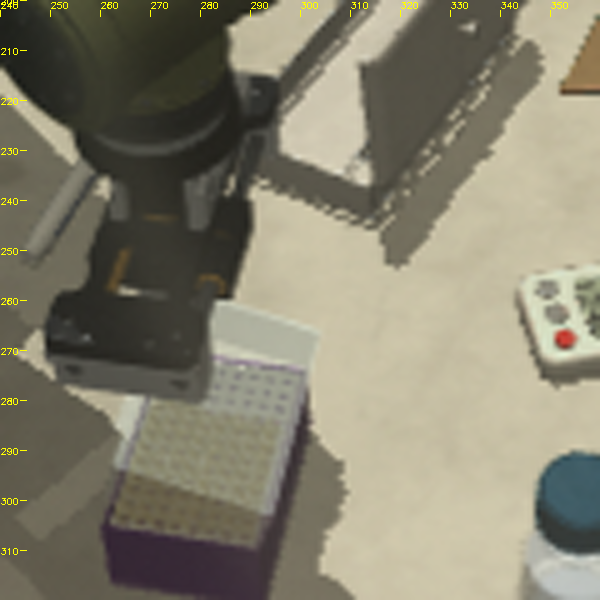

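Emit:
{"op": "send_rows", "data": {
  "targets": [
    [-0.4, 0, 0.35, 0],
    [-0.3, 0, 0.35, 0],
    [-0.3, 0, 0.3, 0],
    [-0.1, 0, 0.3, 0]
  ]
}}

```text
t: 5.75
eef_pos: [535.9, -203.0, 107.0]
tool_rot: [-3.134, -0.207, -0.004]
ft_force: [0.3, -0.5, 1.7]
width: 0.2
```

Emit:
{"op": "send_rows", "data": {
  "targets": [
    [0, 0, 0.2, 0],
    [0, 0, 0.2, 0]
  ]
}}

```text
t: 6.0
eef_pos: [535.9, -203.2, 104.6]
tool_rot: [-3.134, -0.207, -0.004]
ft_force: [-13.9, 4.3, 31.3]
width: 0.5
```

Run:
```python
from st import *
show(PT)
```

```text
t 6.0 tcp [ 535.88  -203.182  104.626] tip local [-13.833  -2.574  85.626] toolx yaw 0.13169841014810327 z [ 0.002  0.001 -1.   ] F [-13.928   4.325  31.289] w 0.5238110030792071
```

Emit:
{"op": "send_rows", "data": {
  "targets": [
    [0, 0, -0.5, 0],
    [0, 0, -3, 0],
    [0, 0, -4, 0],
    [0, 0, -4, 0],
    [0, 0, 0, 0]
  ]
}}

```text
t: 6.62
eef_pos: [535.8, -203.1, 223.0]
tool_rot: [-3.134, -0.207, -0.004]
ft_force: [-0.5, 0.3, 0.8]
width: 0.8
```

Run:
```python
from st import *
show(PC);snap("side","f_side",230,165,130,160,4)
```

```text
t 6.625 tcp [ 535.835 -203.077  223.033] tip local [  51.812 -323.533  204.033] toolx yaw 0.13193607855591383 z [ 0.002  0.001 -1.   ] F [-0.539  0.267  0.768] w 0.7654858191683094
```

View pics/f_side.png

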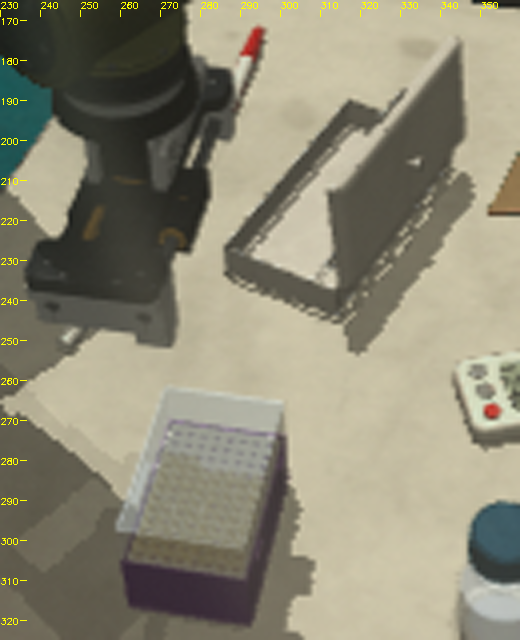

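Run:
```python
from st import *
c=pickle.load(open("f_side.pkl","rb"))
for th in(0,.1,.2):
    m=tipM(th);print(th,{k:proj(c,W(PT,m[k]))[0].round(1) for k in('OL','OR','HL','HR')})
crop(c,245,245,60,80,9,"f2.png")
```

```text
0 {'OL': array([269.6, 261.1]), 'OR': array([257.3, 297.5]), 'HL': array([299.4, 265.1]), 'HR': array([289.4, 302.3])}
0.1 {'OL': array([270.8, 259.3]), 'OR': array([258.5, 295.8]), 'HL': array([300.7, 265.3]), 'HR': array([290.8, 302.5])}
0.2 {'OL': array([272.3, 257.7]), 'OR': array([260. , 294.3]), 'HL': array([302. , 265.5]), 'HR': array([292.2, 302.8])}
```

View pics/f2.png

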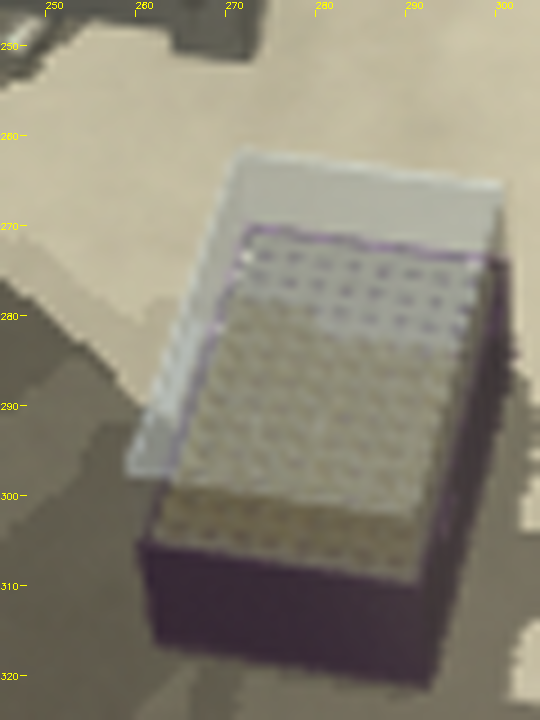

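Emit:
{"op": "send_rows", "data": {
  "targets": [
    [0, 0, 0, 9],
    [0, 0, 0, 9],
    [0.9, -4.9, 0, 0],
    [0.9, -4.9, 0, 0],
    [0.9, -4.9, 0, 0],
    [0.9, -4.9, 0, 0],
    [0.5, -4.9, 0, 0],
    [0.4, -4, 0, 0]
  ]
}}

```text
t: 7.68
eef_pos: [633.3, 74.7, 207.4]
tool_rot: [-3.123, 0.31, 0.029]
ft_force: [-0.1, 0.2, 0.2]
width: 0.3
```

Emit:
{"op": "send_rows", "data": {
  "targets": [
    [0, 0, 0, 0]
  ]
}}

```text
t: 7.8
eef_pos: [633.1, 77.2, 205.2]
tool_rot: [-3.123, 0.305, 0.033]
ft_force: [-0.2, 0.8, -0.2]
width: 0.3
```

Run:
```python
from st import *
show(PC);snap("wrist","g_wrist",0,0,640,400,1)
```

```text
t 7.8 tcp [633.104  77.157 205.205] tip local [ 96.594 -30.364 186.209] toolx yaw -0.19489675407512413 z [-0.021  0.005 -1.   ] F [-0.183  0.765 -0.249] w 0.3060413288899999
```

View pics/g_wrist.png

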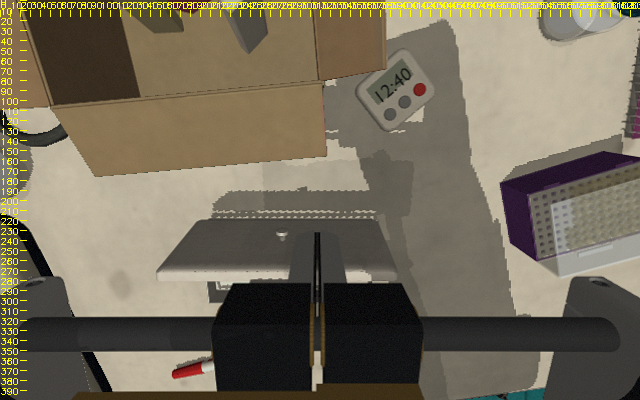

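Emit:
{"op": "send_rows", "data": {
  "targets": [
    [0, 0, 3, -0.7],
    [-0.3, 0, 2.5, 0],
    [-0.3, 0, 1.5, 0],
    [0, 0, 0, 0]
  ]
}}

```text
t: 8.35
eef_pos: [623.9, 73.2, 131.0]
tool_rot: [-3.126, 0.293, 0.039]
ft_force: [-0.0, -0.2, 0.5]
width: 0.1
```

Run:
```python
from st import *
show(PC);snap("side","h_side",250,150,130,120,5)
```

```text
t 8.35 tcp [623.936  73.21  131.012] tip local [ 88.224 -35.926 112.018] toolx yaw -0.18710446332427158 z [-0.024  0.004 -1.   ] F [-0.028 -0.154  0.545] w 0.1177398822154783
```

View pics/h_side.png

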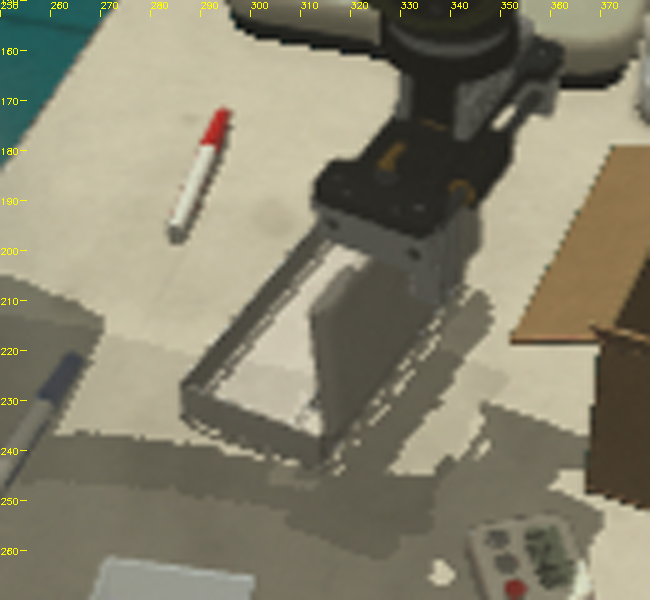

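Emit:
{"op": "send_rows", "data": {
  "targets": [
    [-0.8, 0, -0.2, 0],
    [-0.7, 0, 0, 0],
    [-0.5, 0, 0, 0],
    [-0.4, 0, 0, 0],
    [-0.4, 0, 0, 0]
  ]
}}

```text
t: 9.02
eef_pos: [596.1, 78.7, 137.6]
tool_rot: [-3.125, 0.293, 0.03]
ft_force: [1.3, 0.0, -1.2]
width: 0.5
```

Run:
```python
from st import *
show(PC);
```

```text
t 9.025 tcp [596.147  78.66  137.556] tip local [ 60.017 -35.54  118.559] toolx yaw -0.187157626296874 z [-0.019  0.005 -1.   ] F [ 1.336  0.042 -1.176] w 0.49389716075948936
```

Emit:
{"op": "send_rows", "data": {
  "targets": [
    [-0.4, 0, 0.1, 0],
    [-0.5, 0, 0.15, 0],
    [-0.5, 0, 0.15, 0],
    [-0.5, 0, 0.15, 0]
  ]
}}

```text
t: 9.52
eef_pos: [576.6, 82.4, 132.5]
tool_rot: [-3.125, 0.293, 0.027]
ft_force: [1.8, 0.1, 1.5]
width: 0.4
```

Run:
```python
from st import *
show(PC);snap("side","i_side",250,150,130,120,5)
```

```text
t 9.525 tcp [576.633  82.435 132.513] tip local [ 40.17  -35.334 113.516] toolx yaw -0.18720304640718227 z [-0.017  0.005 -1.   ] F [1.798 0.101 1.484] w 0.3662224575522715
```

View pics/i_side.png

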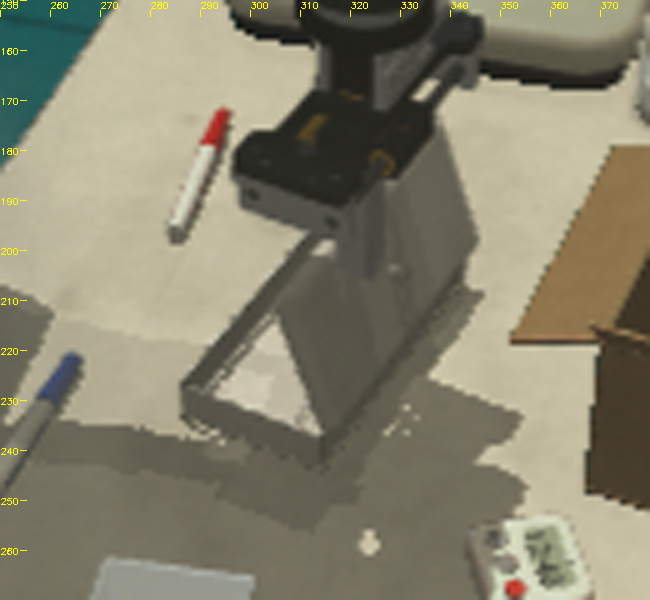

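Emit:
{"op": "send_rows", "data": {
  "targets": [
    [-0.5, 0, 0.1, 0],
    [-0.5, 0, 0.2, 0],
    [-0.5, 0, 0.25, 0],
    [-0.5, 0, 0.3, 0],
    [-0.5, 0, 0.35, 0],
    [-0.4, 0, 0.35, 0]
  ]
}}

```text
t: 10.32
eef_pos: [545.2, 88.4, 116.3]
tool_rot: [-3.125, 0.293, 0.029]
ft_force: [0.6, -0.9, 1.3]
width: 0.4
```

Run:
```python
from st import *
show(PC);snap("side","j_side",250,150,130,120,5)
```

```text
t 10.325 tcp [545.177  88.434 116.277] tip local [  8.128 -35.099  97.281] toolx yaw -0.18704423816706828 z [-0.018  0.005 -1.   ] F [ 0.602 -0.88   1.349] w 0.42631818853133685
```

View pics/j_side.png

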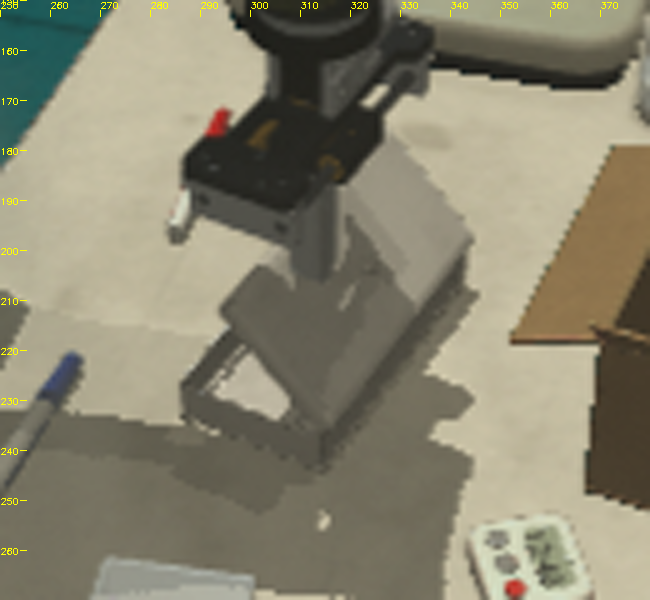

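Lid is at about 0.75 rad and the case corner is still at (286,227). I'll carry on along the arc.

Emit:
{"op": "send_rows", "data": {
  "targets": [
    [-0.4, 0, 0.35, 0],
    [-0.35, 0, 0.4, 0],
    [-0.35, 0, 0.4, 0],
    [-0.35, 0, 0.45, 0],
    [-0.3, 0, 0.45, 0],
    [-0.25, 0, 0.45, 0]
  ]
}}

```text
t: 11.12
eef_pos: [523.1, 92.6, 89.4]
tool_rot: [-3.125, 0.293, 0.031]
ft_force: [-0.3, 0.4, 1.3]
width: 0.8
```

Run:
```python
from st import *
show(PC)
```

```text
t 11.125 tcp [523.116  92.591  89.398] tip local [-14.343 -34.985  70.402] toolx yaw -0.18707872013515234 z [-0.019  0.005 -1.   ] F [-0.309  0.362  1.289] w 0.7905663491969447
```

Emit:
{"op": "send_rows", "data": {
  "targets": [
    [-0.25, 0, 0.45, 0],
    [-0.2, 0, 0.45, 0],
    [-0.15, 0, 0.45, 0],
    [-0.1, 0, 0.45, 0],
    [-0.1, 0, 0.3, 0]
  ]
}}

```text
t: 11.75
eef_pos: [514.3, 94.2, 66.9]
tool_rot: [-3.125, 0.293, 0.031]
ft_force: [1.2, 0.5, 0.7]
width: 0.5
```

Emit:
{"op": "send_rows", "data": {
  "targets": [
    [0, 0, 0.25, 0],
    [0, 0, 0.2, 0]
  ]
}}

```text
t: 12.0
eef_pos: [514.0, 94.3, 62.0]
tool_rot: [-3.125, 0.293, 0.032]
ft_force: [-1.5, 0.3, 3.9]
width: 0.3
```

Run:
```python
from st import *
show(PC)
```

```text
t 12.0 tcp [514.03   94.267  62.013] tip local [-23.591 -34.975  43.017] toolx yaw -0.1870448357854274 z [-0.02   0.005 -1.   ] F [-1.479  0.325  3.894] w 0.3079279241299977
```

Emit:
{"op": "send_rows", "data": {
  "targets": [
    [0, 0, 0.15, 0]
  ]
}}

```text
t: 12.12
eef_pos: [514.2, 94.3, 61.5]
tool_rot: [-3.125, 0.293, 0.031]
ft_force: [-10.4, -2.1, 27.5]
width: 0.5
```

Emit:
{"op": "send_rows", "data": {
  "targets": [
    [0, 0, 0.1, 0]
  ]
}}

```text
t: 12.25
eef_pos: [514.2, 94.3, 61.7]
tool_rot: [-3.125, 0.293, 0.031]
ft_force: [-9.1, -1.6, 17.3]
width: 0.7
```

The lid is hard shut, with the tip at z of about 42.6 and a clear force rise. I'll retreat up and away towards the robot's right.

Emit:
{"op": "send_rows", "data": {
  "targets": [
    [0, 0, -0.5, 0],
    [0, 0, -3, 0],
    [0, 0, -4, 0],
    [0, 0, -4, 0],
    [0, 0, -4, 0],
    [-2, 3, -3, 0],
    [-2, 5, 0, 0],
    [0, 5, 0, 0]
  ]
}}

```text
t: 13.25
eef_pos: [453.1, -27.9, 254.1]
tool_rot: [-3.127, 0.286, 0.029]
ft_force: [0.4, -0.7, 0.5]
width: 0.5
```

Emit:
{"op": "send_rows", "data": {
  "targets": [
    [0, 5, 0, 0],
    [0, 5, 0, 0],
    [0, 5, 0, 0],
    [0, 5, 0, 0],
    [0, 5, 0, 0],
    [0, 5, 0, 0],
    [0, 5, 0, 0],
    [0, 0, 0, 0]
  ]
}}

```text
t: 14.25
eef_pos: [384.9, -385.7, 255.3]
tool_rot: [-3.128, 0.291, 0.023]
ft_force: [0.8, 0.4, -1.1]
width: 0.6
```

Run:
```python
from st import *
show(PC);c=snap("side","k_side",230,160,160,170,4)
m0=caseM(0);m0.update(HL=(51,100,42),HR=(51,-100,42))
for th in(0,.1):
    m=caseM(th);print(th,{k:proj(c,W(PC,m[k]))[0].round(1) for k in('TL','TR')},{k:proj(c,W(PC,m0[k]))[0].round(1) for k in('HL','HR')})
s=snap("scene","k_scene",270,165,140,140,4)
def cloud(c):
    v,u=np.mgrid[0:400,0:640]; z=c["z_map"].ravel()
    n=cv2.undistortPoints(np.c_[u.ravel(),v.ravel()].astype(float)[:,None],K(c),np.array(c["dist"]))[:,0]
    X=np.c_[n*z[:,None],z]; return ((X-np.array(c["t"]))@np.array(c["R"]))[z>0]
for c in(c,s):
  P=cloud(c)
  for p,hx,hy in((PC,40,85),(PT,30,48)):
    L=np.array([loc(p,q) for q in P[(abs(P[:,0]-p[0])<150)&(abs(P[:,1]-p[1])<150)]])
    L=L[(abs(L[:,0])<hx)&(abs(L[:,1])<hy)]
    if len(L)<20: print(len(L)); continue
    A=np.c_[L[:,:2],np.ones(len(L))];w=np.ones(len(L),bool)
    for _ in range(8):
        q=np.linalg.lstsq(A[w],L[w,2],rcond=None)[0];e=abs(A@q-L[:,2]);w=e<max(3,2*np.median(e))
    print("plane slope x,y, height",q,w.sum(),len(L))
```

```text
t 14.25 tcp [ 384.895 -385.74   255.345] tip local [ -64.103 -530.421  236.347] toolx yaw -0.18540443432624304 z [-0.015  0.002 -1.   ] F [ 0.757  0.381 -1.054] w 0.6484783704345838
0 {'TL': array([316.2, 187.5]), 'TR': array([285.3, 224.9])} {'HL': array([343.4, 196.6]), 'HR': array([314.5, 236. ])}
0.1 {'TL': array([316.5, 185.3]), 'TR': array([285.6, 222.7])} {'HL': array([343.4, 196.6]), 'HR': array([314.5, 236. ])}
plane slope x,y, height [-0.005 -0.    42.409] 824 934
plane slope x,y, height [ 0.004  0.001 85.273] 668 712
0
0
```

View pics/k_side.png

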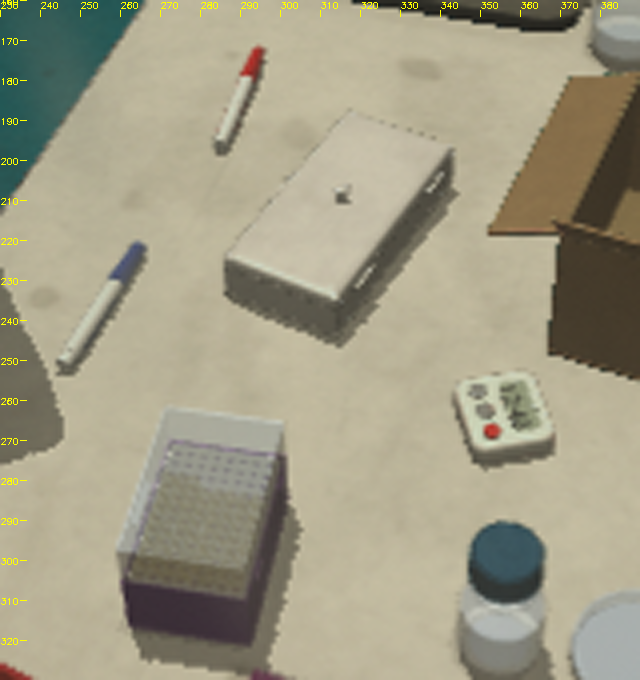

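View pics/k_scene.png

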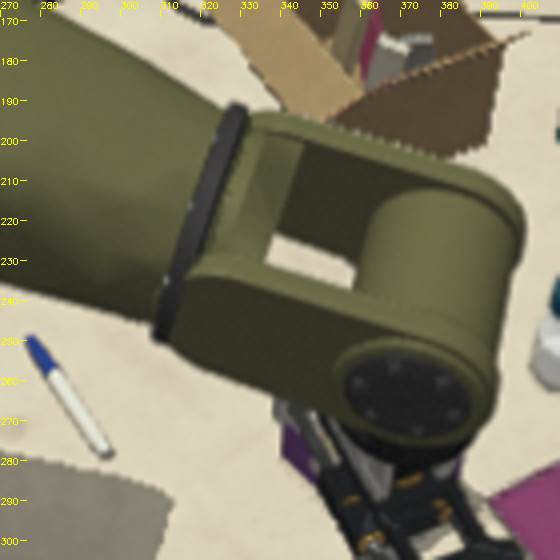

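The side view shows both lids shut and flat. The tops measure 42.4 and 85.3 mm, with slopes of about 0.005 rad. The boxes, markers, timer and bottle are where they were, and the arm touches nothing. I'm handing the job in.

```bash
python3 -c "
from cell import manip
print(manip.finish_job())"
```

```text
the job is handed in; nothing more can be done
None
```

Both lids are shut and the job is handed in at about 14 s. I closed the jaws and pushed each lid from behind along its hinge arc, easing it down at under about 1 rad/s to a firm stop. I did the tip box first, then the case.

- **Lids:** the tops measured flat in the side camera's depth image, with slopes of about 0.005 rad. They stood at 85.3 mm for the tip box and 42.4 mm for the case, against 86 and 42 mm given.
- **Boxes:** their corners stayed within about a pixel of where they began.
- **Bystanders:** the markers, timer and bottle looked unmoved in the side view. The 15 ml tube was outside the last picture I viewed, so I did not check it again; the arm passed only well above the bench there.
- **Forces:** the fingertip load at the stops peaked at about 31 N on the tip box and 27 N on the case. The robot touched nothing when I handed in.
- **Not confirmed:** the scene camera was blocked by the arm at the end, so the final measurements come from the side view only. The forceps can't be seen under the shut lid. They lay in the tray before it closed, and nothing touched them.

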